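# Make the syringe pump ready: clamp the barrel, bring the pusher block up

### The job

Get the loaded syringe pump ready to run, using only the fingertips: nothing is to be gripped or lifted. First push the raised barrel clamp down over the syringe as far as it goes; then press the release key on top of the pusher block and, holding it down, slide the block along its rods until it just touches the thumb plate of the plunger, without driving the plunger in. Then let the key spring up, and leave the syringe in its holder and the glassware round the pump where it stands.

Things in the scene. Friction and masses are not known exactly. Their poses are not given: they have to be found in the camera images.
- pump: Syringe pump, fixed on the worktop: a white box 140 x 340 mm, its deck 50 mm high. Origin: centre of its underside. +x points from the operator panel to the back (away from the robot), +y along the slide from the pusher block to the syringe, +z up. Rods and lead screw lie along y at z = 66 mm, the syringe axis above them at x = 20, z = 92 mm. Only key lips (125 mm) and clamp rise above 108 mm
- pusher (a joint): Travel of the pusher block along the rods, in m: 0 at the far end from the syringe, growing as the block slides towards the syringe (+y of the pump); the rods allow 0.115. It slides easily (a few N) while the release key is held down; with the key up it is locked on the lead screw, both ways, with about 1 mm of play
- pusher_face (a point): Middle of the round rubber pad, 30 mm wide, on the face of the pusher block that meets the plunger, 92 mm above the worktop; its axes are the pump's. The block is grey, 80 mm (x) by 50 mm (y), its top 108 mm above the worktop, and lies on the -y side of this face
- key_top (a point): Middle of the floor of the black release key on top of the pusher block, 116 mm above the worktop when the key is up, 26.5 mm behind the pusher_face (in -y). The floor is 34 mm wide (x) and 40 mm long (y) between two upright lips 9 mm high, across its ends, that a fingertip can push against; its axes are the pump's and it goes down with the key
- release_key (a joint): How far the release key is pressed, in m: 0 up (block locked), 0.007 fully down. About 3.5 N starts it, 6 N takes it fully down. The half nut leaves the lead screw and frees the block from 0.0027 on: hold 0.004 or more while sliding. Let go, it springs up: the nut drops between the threads, or rests on one (at about 0.0025) and drops in if the block is moved a few mm
- thumb_plate (a point): Middle of the white thumb plate (26 mm wide, 3 mm thick) at the end of the syringe's plunger, on the syringe axis; its axes are the pump's. The face towards the pusher block lies 1.5 mm from this point, in -y. The plunger sits with 8 N of friction in the barrel: a harder push drives it in. How far it is drawn out varies
- syringe: 20 ml clear plastic syringe lying loose in the holder of the pump, plunger towards the pusher block: barrel 21 mm wide and 88 mm long, finger flange 46 x 20 x 3 mm in a 4 mm wide slot. Origin: on the axis, in the middle of the flange, 30 mm in +y from the pump's origin; its axes are the pump's
- clamp (a joint): Angle of the barrel clamp in rad: 0 closed, the arm lying level over the barrel on its rest; it grows as the arm opens, up and back over its hinge; at 1.57 the arm stands upright. The hinge is stiff: the arm stays where it is left, and 1 to 2 N at its end moves it
- clamp_hinge (a point): Middle of the clamp's hinge, behind the barrel, 100 mm above the worktop (56, 76, 100 mm in the pump's frame). The hinge axis is the pump's y. Site axes turn with the arm: they are the pump's when closed, and the arm points along its -x
- clamp_arm (a point): Point on the upper (outer) face of the clamp's arm, 60 mm from the hinge along the arm's -x and 8 mm off it along the arm's +z: push here. The arm is an aluminium bar 16 mm wide, 5 mm thick and 74 mm long with a black thumb tab turned up at its end, to 89 mm from the hinge. Closed, this point is 108 mm above the worktop
- amber_bottle: Amber reagent bottle, 51 mm wide, 89 mm high, loose beyond the syringe end of the pump. Origin: centre of its underside
- beaker: Small glass beaker, 45 mm wide, 57 mm high, loose beyond the pusher end of the pump. Origin: centre of its underside
- weigh_bottle: Glass weighing bottle, 37 mm wide, 55 mm high, loose behind the pump. Origin: centre of its underside
Things that resemble listed ones, but are neither listed nor needed, are in the scene too. There is more than one size of the syringe; the job needs the smaller.

How it is judged:
On the way, in this order (a step that is already met when the one before it is completed fails the run):
1. the barrel clamp is down over the syringe, the pusher block still away from the plunger (value of joint clamp below 0.08 rad and y of thumb_plate in the frame of pusher_face above 0.02 m), for 0.2 s.
2. the pusher block comes up to the thumb plate with the release key held down (y of thumb_plate in the frame of pusher_face below 0.008 m and value of joint release_key above 0.0025 m and contact force between the fingers and release_key above 0.5 N), for 0.1 s.
At the end, for the whole second after the job is handed in: Clamp closed (within 0.1 rad), pusher pad within 2.5 mm of the thumb plate's face, plunger end within 4 mm and syringe within 5 mm of where they began, release key sprung up (pressed less than 3.3 mm) and block at rest, bottles and beaker within 20 mm of their places (value of joint clamp below 0.1 rad and y of thumb_plate in the frame of pusher_face below 0.004 m and distance of thumb_plate from where it was at the start of the episode below 0.004 m and value of joint release_key below 0.0033 m and velocity of joint pusher between -0.005 and 0.005 m/s and distance of syringe from where it was at the start of the episode below 0.005 m and distance of each of amber_bottle, beaker, weigh_bottle from where it was at the start of the episode below 0.02 m); the robot touches nothing.
It fails at once if the plunger is driven in (its end moves more than 4 mm) (distance of thumb_plate from where it was at the start of the episode above 0.004 m).
It fails at once if the syringe is lifted or shifted in its holder by more than 5 mm (distance of syringe from where it was at the start of the episode above 0.005 m).
It fails at once if the fingers grip or press the syringe or its plunger with more than 5 N (contact force between the fingers and syringe above 5 N).
It fails at once if the pusher block is forced along with the release key up (value of joint release_key below 0.001 m and (velocity of joint pusher above 0.1 m/s or velocity of joint pusher below -0.1 m/s)).
It fails at once if a bottle or the beaker is shifted or lifted by more than 20 mm (distance of any of amber_bottle, beaker, weigh_bottle from where it was at the start of the episode above 0.02 m).
It also fails if it takes over 48 s, if anything falls off the work surface, if the arm or the gripper's body presses on something with over 40 N, if the wrist force passes 120 N, or if a joint passes its speed limit or range.

### The arm

A 7-joint arm with a two-finger parallel gripper is mounted at the origin on a cart in front of the work surface, level with it; the furniture and walls round the work are solid. World frame = base frame: x ahead of the robot, y to its left, z up, the work surface at z = 0. Lengths are in m, angles in rad, forces in N, time in s.
With the tool pointing down it reaches from about 0.4 to 0.85 m from the base axis. Payload 10.4 kg.
Tool frame: the origin (TCP) lies on the centre line of the jaws, within the pads' length; the fingertips stand 11 mm ahead of it and the grasp point (between the pads) lies 8 mm behind it (tip_reach is the distance from the TCP to the fingertips, in m); z points along the fingers, y is the line along which they close (so a half turn about z gives the same grasp; the last joint's range is limited). The gripper opens to 85 mm and grips with 20 to 120 N. Pads are 22 mm wide; open, the fingers measure 114 mm over their backs; the gripper's body (76 mm by 85 mm) begins 54 mm behind the grasp point. The pads swing forward as they close: fully open they stand 13 mm farther back than shut.
Start: joints at [-1.318, 0.332, -0.065, 1.46, 0.022, 1.35, -0.088], TCP at [0.17, 0.601, 0.242] pointing down, gripper open.
Joint ranges: [-2.6, 2.6], [-0.5, 2.12], [-1.47, 1.34], [0.16, 2.42], [-1.27, 4.41], [0.06, 2.06], [-2.6, 2.6]. Speed limits (rad/s): [2.22, 2.22, 2.79, 2.79, 3.14, 3.14, 3.14].

### API

Orientations are given as a unit quaternion [x, y, z, w].
In Python, from workcell import get_obs, camera, hand_in, tip_reach gives the robot as it stands. The module is installed in compiled form; this text tells all that it offers.
- The arm moves only by the tool move_arm, never from a script. Its argument "plan" is a list of rows, each an object with "delta_pos": the shift along the tool's x, y, z in shares of 750 mm (1.0 is 750 mm), a list of three; "turn": the turn, a rotation vector about the tool's x, y, z in shares of pi/2 rad (1.0 is pi/2 rad), a list of three; "fingers": the closure, from 0 (fully open) to 1 (shut). A call has 1 to 12 rows; each row is the pose to reach, as a shift and turn from the pose commanded when the call began, along the tool's axes at that moment; what a row does not reach only later rows make up. A row lasts 1/8 s, in which the tool goes at most 62.5 mm and 10.7 degrees, less where a joint would pass 70% of its speed; a pose out of reach is approached as far as the arm can. A call with a gripper value outside its range is refused whole. The fingers move at their own pace and stop on an object; "force" is the grip in N (left out, the last holds). Time passes only in rows, so rows that repeat a pose let the fingers close. It gives the time, the measured TCP pose, the force, the opening and the grip force at its end, in the units of the state.
- get_obs(): the state, without advancing time (a new reading comes with each control period).
- camera(name): name is "scene" or "top" or "wrist"; returns a dict with "color" (400x640x3 uint8, red, green, blue), "range_z" (400x640 float32, m along the optical axis (not along the pixel's ray), 0 where there is no reading), "fx", "fy", "cx", "cy" (pixels), "k1" (the pictures are not rectified: a ray, as slopes to the right and down, at radius r is drawn at 1 + k1 r^2 times it, then the intrinsics apply), "R" (3x3) and "t" (3): a world point X has camera coordinates R X + t; the wrist camera has in their place "tool_from_camera" (4x4, takes a point from camera to tool coordinates, whose origin is the TCP and whose axes are the flange's). Camera axes: x right, y down, z forward; pixel columns grow to the right and rows downward; lengths in m; the calibration is good to about 2 mm. A picture is of the moment at which its call begins: read the wrist's pose just before it.
- hand_in(): hands the job in; it is judged then, once.
The state is a dict: "clock": time; "joint_pos": joint angles; "joint_velocities": joint speeds; "tau": joint torques, N m; "position": TCP position; "ee_rot": TCP orientation; "ft_force": force on the tool from outside, world axes, zero at the start; "torque": the same for the moment, N m; "grip_width": opening from 0.0 (shut) to 1.0 (fully open); "grasp_force": force on a finger pad.
Only numpy, scipy, OpenCV 4.12 (cv2) and the standard library are available. Lean on these libraries where they do the work, as an engineer would, in place of code of your own. Each camera call takes 0.05 s, during which the arm holds its last target. There are 200 camera calls.

## Working session

There is one attempt and no reset: what is moved stays moved. The work goes in short steps, Python scripts to look and compute and a tool call to move; the robot and the scene stay as the last step left them, time stands still between calls to the robot, and variables do not carry over. Pictures are saved under pics/ and viewed, at most 10 in all, crops included, and the job is handed in when it is done.

Besides the shell and the picture viewer there is one more tool, called after "Emit:" as name(argument=value, ...), one argument or row to a line, values as JSON. move_arm: Moves the arm, as the interface text tells. Its arguments: {"type":"object","properties":{"plan":{"type":"array","items":{"type":"object","properties":{"delta_pos":{"type":"array","items":{"type":"number"}},"turn":{"type":"array","items":{"type":"number"}},"fingers":{"type":"number"}}}},"force":{"type":"number"}},"required":["plan"]}

```bash
mkdir -p pics; cat > h.py <<'E'
import numpy as np, cv2, pickle
from workcell import get_obs, camera, tip_reach
def snap(n):
    o=get_obs(); c=camera(n); c['obs']=o; pickle.dump(c,open(f'{n}.pkl','wb')); return c
def load(n): return pickle.load(open(f'{n}.pkl','rb'))
def rays(c,uv):
    uv=np.asarray(uv,float).reshape(-1,1,2)
    K=np.array([[c['fx'],0,c['cx']],[0,c['fy'],c['cy']],[0,0,1.]])
    p=cv2.undistortPoints(uv,K,np.array([c['k1'],0,0,0.])).reshape(-1,2)
    return np.c_[p,np.ones(len(p))]
def onplane(c,uv,z):
    d=rays(c,uv)@c['R']; o=-c['R'].T@c['t']
    return o+d*((z-o[2])/d[:,2])[:,None]
def bydepth(c,uv):
    uv=np.asarray(uv).reshape(-1,2).astype(int)
    z=c['range_z'][uv[:,1],uv[:,0]]
    return (rays(c,uv)*z[:,None]-c['t'])@c['R'], z
E
python3 - <<'E'
from h import *
print(get_obs(), tip_reach)
for n in('scene','top'):
    c=snap(n); c['R']=np.array(c['R']); print(n,c['fx'],c['k1'],-c['R'].T@c['t'],c['R'].round(2).tolist())
    cv2.imwrite(f'pics/{n}0.png',c['color'][:,:,::-1])
E
```

```text
{'clock': 0.0, 'joint_pos': array([-1.31763028,  0.33285944, -0.06469114,  1.46095132,  0.02162308,
        1.34992267, -0.08851209]), 'joint_velocities': array([ 0.0016078 ,  0.00055384, -0.00089739, -0.00044223,  0.00131806,
       -0.00029526, -0.00039771]), 'tau': array([-5.72228873e-04, -6.25452733e+01,  4.84745088e-02, -3.91596293e+01,
        1.60555582e-02,  9.93933761e-03,  6.27992267e-05]), 'position': array([0.17009423, 0.6010234 , 0.2415189 ]), 'ee_rot': array([ 1.37443629e-01,  9.90509327e-01, -7.20407186e-04, -5.24246490e-05]), 'ft_force': array([0.26476009, 0.28009372, 0.69349924]), 'torque': array([ 0.03505261,  0.0127654 , -0.01767341]), 'grasp_force': 0.0, 'grip_width': 0.9972024473083133} 0.011
scene 445.8012986668037 -0.05328630919714175 [ 0.14563884 -0.71907871  0.728727  ] [[0.89, -0.45, 0.02], [-0.25, -0.53, -0.81], [0.37, 0.72, -0.58]]
top 508.85339250345584 -0.07031371654834451 [0.32149034 0.06925027 1.34607079] [[0.0, -1.0, -0.01], [-0.98, -0.0, -0.18], [0.18, 0.01, -0.98]]
```

View pics/scene0.png

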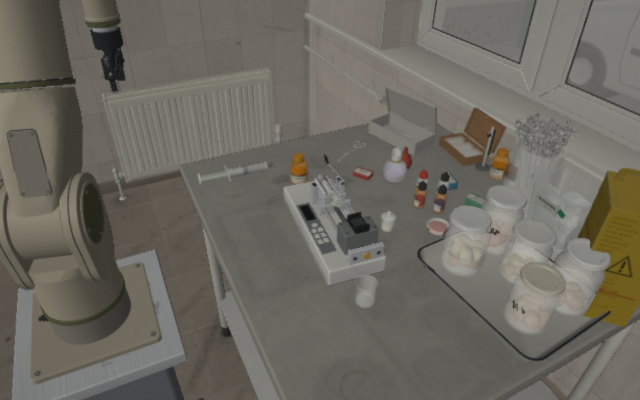

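View pics/top0.png

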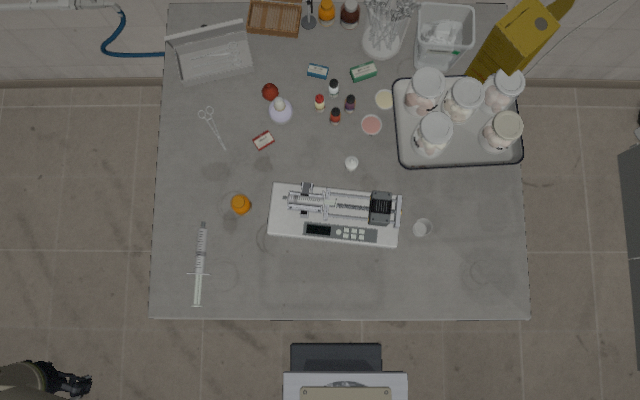

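The scene shows the pump at about (333,230) with its black key at (357,225), the clamp raised at (330,165), the amber bottle at (299,168), the beaker at (366,291) and the weighing bottle at (388,221). The top view shows the pump's white box from (270,184) to (403,247), with the key at (382,207). There are two syringes: the loose one at (200,265) in the top view is the larger, and the one in the holder at about (330,205) is the smaller, loaded one. I'll confirm that in an enlarged crop.

```bash
python3 - <<'E'
from h import *
T=load('top');S=load('scene')
a=cv2.resize(T['color'][170:260,255:415],None,fx=5,fy=5,interpolation=cv2.INTER_CUBIC)
b=cv2.resize(S['color'][145:285,275:395],None,fx=4.2,fy=4.2,interpolation=cv2.INTER_CUBIC)
cv2.imwrite('pics/topc.png',a[:,:,::-1]);cv2.imwrite('pics/scenec.png',b[:,:,::-1])
# deck mask by white & height
P,z=bydepth(T,np.stack(np.meshgrid(np.arange(640),np.arange(400)),-1).reshape(-1,2))
P=P.reshape(400,640,3); np.save('P.npy',P)
h=P[:,:,2]; m=((h>.035)&(z.reshape(400,640)>0)).astype(np.uint8); m[:175]=0;m[255:]=0;m[:,:262]=0;m[:,408:]=0
cs,_=cv2.findContours(m,0,2); c=max(cs,key=cv2.contourArea)
xy=P[m>0][:,:2]; r=cv2.minAreaRect(xy.astype(np.float32)); print(r)
# contour rect corners at deck height
w=onplane(T,c.reshape(-1,2),.05)[:,:2]; print(cv2.minAreaRect(w.astype(np.float32)))
print('heights deck',np.median(h[215:245,300:305]), 'key', h[200:215,376:390].round(3)[::3,::2])
E
```

```text
((0.5538156032562256, 0.031641870737075806), (0.34185490012168884, 0.1416657567024231), 83.84549713134766)
((0.5550572872161865, 0.02932146191596985), (0.3426383435726166, 0.14856010675430298), 83.59435272216797)
heights deck 0.05019101136577822 key [[0.116 0.114 0.117 0.116 0.119 0.117 0.117]
 [0.116 0.121 0.114 0.117 0.122 0.118 0.116]
 [0.118 0.116 0.12  0.118 0.122 0.118 0.115]
 [0.117 0.116 0.121 0.118 0.121 0.117 0.117]
 [0.111 0.116 0.117 0.118 0.109 0.117 0.119]]
```

View pics/topc.png

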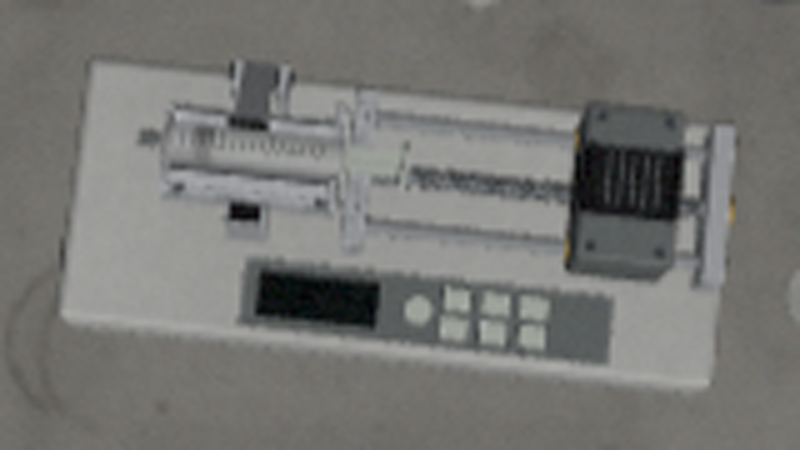

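View pics/scenec.png

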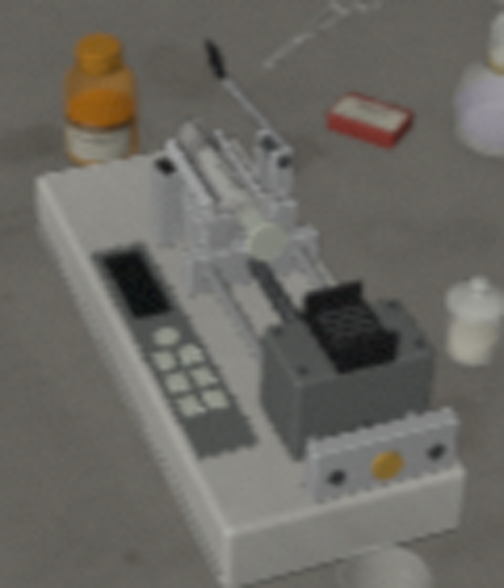

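The crops confirm it. The loaded 20 ml syringe lies in the pump's holder, with its thumb plate at scene-crop (267,240) and top-crop (400,165). The clamp arm stands raised from its hinge at scene-crop (275,150) to its black tab at (213,60). The key's lips are at scene-crop (333,295) and (365,350).

```bash
cat >> h.py <<'E'
PSI=-0.1073; PC=np.array([.5538,.0316,0])
RP=np.array([[np.cos(PSI),-np.sin(PSI),0],[np.sin(PSI),np.cos(PSI),0],[0,0,1]])
def cloud(c):
    uv=np.stack(np.meshgrid(np.arange(640),np.arange(400)),-1).reshape(-1,2)
    P,z=bydepth(c,uv); return ((P-PC)@RP).reshape(400,640,3), z.reshape(400,640)
def toworld(p): return PC+RP@np.asarray(p,float)
E
python3 - <<'E'
from h import *
for n in('top','scene'):
    c=load(n); Q,z=cloud(c); ok=z>0
    x,y,h=Q[...,0],Q[...,1],Q[...,2]
    near=ok&(abs(x)<.2)&(abs(y)<.25)
    d=near&(h>.035)&(abs(x)<.09)&(abs(y)<.185); print(n,'rect',cv2.minAreaRect(Q[d][:,:2].astype(np.float32)),'deck z',np.median(h[near&(abs(h-.05)<.008)]))
    m=near&(h>.125)&(abs(y-.076)<.04); print('clamp n',m.sum(), Q[m][::max(1,m.sum()//25)].round(3).tolist())
    m=near&(h>.1)&(h<.111)&(y<0)&(x>-.05); print('block top x',np.percentile(Q[m][:,0],[2,98]),'y',np.percentile(Q[m][:,1],[2,98]),np.median(h[m]))
    v=c['color'].max(2); m=near&(v<40)&(h>.108)&(y<0); print('key',m.sum(),np.percentile(Q[m],[2,50,98],axis=0).round(4).tolist())
    m=near&(h>.075)&(h<.11)&(abs(x-.02)<.008)&(y<.03)&(y>-.08); print('plunger y',np.sort(Q[m][:,1])[:12].round(3))
    m=near&(h>.02)&((abs(y)>.185)|(abs(x)>.085)); 
E
```

```text
top rect ((1.1041760444641113e-05, 4.331767559051514e-05), (0.34185492992401123, 0.14166578650474548), 89.99331665039062) deck z 0.05112796041025765
clamp n 70 [[0.044, 0.082, 0.131], [0.046, 0.077, 0.129], [0.046, 0.073, 0.128], [0.041, 0.082, 0.136], [0.042, 0.077, 0.134], [0.042, 0.072, 0.135], [0.044, 0.067, 0.13], [0.037, 0.078, 0.144], [0.038, 0.074, 0.141], [0.039, 0.069, 0.137], [0.034, 0.083, 0.144], [0.033, 0.078, 0.15], [0.035, 0.073, 0.144], [0.036, 0.069, 0.142], [0.03, 0.08, 0.153], [0.031, 0.075, 0.148], [0.031, 0.07, 0.149], [0.026, 0.082, 0.157], [0.027, 0.077, 0.155], [0.027, 0.072, 0.156], [0.028, 0.067, 0.157], [0.024, 0.079, 0.158], [0.024, 0.074, 0.159], [0.025, 0.07, 0.156], [0.016, 0.085, 0.178], [0.017, 0.08, 0.178], [0.02, 0.076, 0.164], [0.021, 0.071, 0.162], [0.014, 0.084, 0.179], [0.014, 0.079, 0.181], [0.015, 0.075, 0.179], [0.015, 0.07, 0.178], [0.015, 0.065, 0.183], [0.013, 0.073, 0.174], [0.013, 0.068, 0.179]]
block top x [-0.01969368  0.19045918] y [-0.23058115 -0.00244685] 0.10768699744025173
key 192 [[0.0024, -0.1345, 0.1091], [0.0172, -0.1112, 0.1
[... 546 characters left out ...]
019, 0.066, 0.166], [0.016, 0.066, 0.163], [0.021, 0.066, 0.162], [0.019, 0.066, 0.16], [0.025, 0.068, 0.157], [0.024, 0.066, 0.156], [0.024, 0.065, 0.154], [0.03, 0.066, 0.152], [0.03, 0.068, 0.148], [0.03, 0.066, 0.146], [0.035, 0.067, 0.145], [0.035, 0.066, 0.142], [0.033, 0.068, 0.139], [0.037, 0.065, 0.14], [0.037, 0.069, 0.134], [0.041, 0.068, 0.134], [0.038, 0.065, 0.134], [0.044, 0.066, 0.132], [0.043, 0.065, 0.129]]
block top x [-0.01896852  0.17964884] y [-0.24521568 -0.00498033] 0.10778321452715914
key 217 [[0.0036, -0.1405, 0.1098], [0.016, -0.1244, 0.1175], [0.0339, -0.0929, 0.1263]]
plunger y [-0.054 -0.007 -0.007 -0.007 -0.007 -0.006 -0.006 -0.006 -0.006 -0.006
 -0.006 -0.005]
```

```bash
cat >> h.py <<'E'
from scipy.spatial.transform import Rotation as R3
def go(tip,quarter=0,reach=.011,frm=None):
    "delta in tool axes + turn so that fingertip is at pump point tip; tool -x along pump x (quarter: turned 90)"
    o=get_obs(); R=R3.from_quat(o['ee_rot']); 
    xt=-RP[:,0] if not quarter else quarter*RP[:,1]
    z=np.array([0,0,-1.]); D=R3.from_matrix(np.c_[xt,np.cross(z,xt),z])
    t=toworld(tip)+[0,0,reach]
    print('d',R.inv().apply(t-o['position']).round(4),'turn',(R.inv()*D).as_rotvec().round(4),'world',t.round(4))
def where():
    o=get_obs(); print(o['clock'],'tip pump',((o['position']-[0,0,.011]-PC)@RP).round(4),'F pump',(o['ft_force']@RP).round(2),o['grip_width'],o['joint_pos'].round(2))
E
python3 - <<'E'
from h import *
go([.03,.0,.33]); go([.03,.0,.33],1); go([.03,0,.33],-1)
E
```

```text
d [-0.5538 -0.4386 -0.0988] turn [-0.0013 -0.     -0.1684] world [0.5836 0.0284 0.341 ]
d [-0.5538 -0.4386 -0.0988] turn [-1.0000e-03  9.0000e-04  1.4024e+00] world [0.5836 0.0284 0.341 ]
d [-0.5538 -0.4386 -0.0988] turn [-1.0000e-03 -1.0000e-03 -1.7392e+00] world [0.5836 0.0284 0.341 ]
```

Units first: shifts go in shares of 750 mm and turns go in shares of pi/2 rad. So -0.53 m is -0.7067, -0.03 m is -0.04, -0.168 rad is -0.107.

Emit:
move_arm(
  plan=[
    {"delta_pos":[0,0,-0.0667],"turn":[0,0,0],"fingers":1},
    {"delta_pos":[-0.0667,-0.04,-0.12],"turn":[0,0,0],"fingers":1},
    {"delta_pos":[-0.1333,-0.0933,-0.132],"turn":[0,0,-0.0318],"fingers":1},
    {"delta_pos":[-0.2,-0.1467,-0.132],"turn":[0,0,-0.0637],"fingers":1},
    {"delta_pos":[-0.2667,-0.2,-0.132],"turn":[0,0,-0.107],"fingers":1},
    {"delta_pos":[-0.3333,-0.2533,-0.132],"turn":[0,0,-0.107],"fingers":1},
    {"delta_pos":[-0.4,-0.3067,-0.132],"turn":[0,0,-0.107],"fingers":1},
    {"delta_pos":[-0.4667,-0.36,-0.132],"turn":[0,0,-0.107],"fingers":1},
    {"delta_pos":[-0.5333,-0.4133,-0.132],"turn":[0,0,-0.107],"fingers":1},
    {"delta_pos":[-0.6,-0.4667,-0.132],"turn":[0,0,-0.107],"fingers":1},
    {"delta_pos":[-0.6667,-0.52,-0.132],"turn":[0,0,-0.107],"fingers":1},
    {"delta_pos":[-0.7067,-0.56,-0.132],"turn":[0,0,-0.107],"fingers":1},
  ],
)

```text
clock: 1.6
position: [0.5658, 0.0527, 0.3411]
ee_rot: [0.054, 0.999, 0.0, -0.0]
ft_force: [0.4, 0.6, -0.9]
grip_width: -0.001
grasp_force: 0.0
```

Converted, -0.0238 m is -0.0317, -0.0186 m is -0.0248.

Emit:
move_arm(
  plan=[
    {"delta_pos":[-0.0317,-0.0248,0],"turn":[0,0,0],"fingers":1},
    {"delta_pos":[-0.0317,-0.0248,0],"turn":[0,0,0],"fingers":1},
    {"delta_pos":[-0.0317,-0.0248,0],"turn":[0,0,0],"fingers":1},
    {"delta_pos":[-0.0317,-0.0248,0],"turn":[0,0,0],"fingers":1},
  ],
)

```text
clock: 2.1
position: [0.5862, 0.0344, 0.3413]
ee_rot: [0.053, 0.999, 0.0, -0.0]
ft_force: [-0.8, 0.4, 0.2]
grip_width: -0.002
grasp_force: 0.0
```

```bash
python3 - <<'E'
from h import *
import workcell
where(); print(workcell.tip_reach)
c=snap('wrist'); cv2.imwrite('pics/w1.png',c['color'][:,:,::-1]); print(c['tool_from_camera'])
E
```

```text
2.1 tip pump [0.032  0.0063 0.3303] F pump [-0.88  0.29  0.16] -0.0018525126943055932 [-0.54  0.22  0.5   1.42 -0.11  1.52  1.41]
0.011
[[-1.74374794e-03 -9.51471784e-01 -3.07731058e-01  7.74121770e-02]
 [ 9.99998264e-01 -1.45708052e-03 -1.16131898e-03 -4.20854974e-04]
 [ 6.56573309e-04 -3.07732549e-01  9.51472673e-01 -1.32834675e-01]
 [ 0.00000000e+00  0.00000000e+00  0.00000000e+00  1.00000000e+00]]
```

View pics/w1.png

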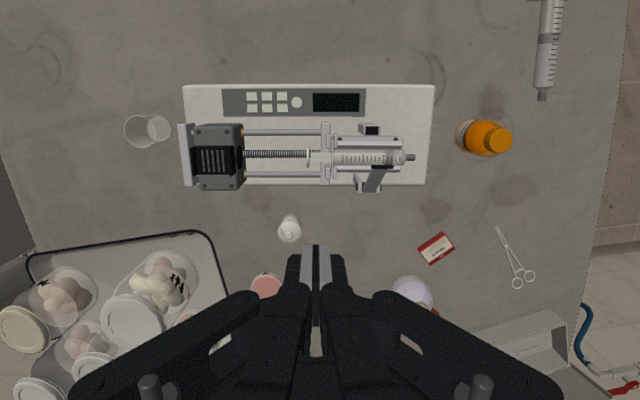

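The wrist view shows the key at (213,160), the thumb plate edge-on at (308,157), the block face at about (245,157) and the clamp arm at (375,175). The closed fingertips are at (318,250).

```bash
cat >> h.py <<'E'
def wristfix(c):
    o=c['obs']; M=np.eye(4); M[:3,:3]=R3.from_quat(o['ee_rot']).as_matrix(); M[:3,3]=o['position']
    W=np.linalg.inv(M@c['tool_from_camera']); c['R']=W[:3,:3]; c['t']=W[:3,3]; return c
E
python3 - <<'E'
from h import *
c=wristfix(load('wrist')); Q,z=cloud(c); x,y,h=Q[...,0],Q[...,1],Q[...,2]
rows=np.arange(400)[:,None]+0*x; near=(z>0)&(rows<225)
d=near&(h>.035)&(abs(x)<.09)&(abs(y)<.185); print('rect',cv2.minAreaRect(Q[d][:,:2].astype(np.float32)),'deck z',np.median(h[near&(abs(h-.05)<.008)]))
v=c['color'].max(2); m=near&(v<45)&(h>.108)&(y<-.05)&(abs(x)<.06); print('key',m.sum(),np.percentile(Q[m],[2,50,98],axis=0).round(4).tolist())
m=near&(h>.1)&(h<.111)&(y<-.05)&(y>-.16)&(abs(x-.02)<.06);print('block',np.percentile(Q[m],[2,98],axis=0).round(4).tolist())
m=near&(h>.08)&(h<.111)&(abs(x-.02)<.01)&(y<.03)&(y>-.04); s=Q[m]; print('plunger',s[np.argsort(s[:,1])][:14].round(4).tolist())
# ray columns of plate on z=.1
for u in (305,306,307,308,309,310,311): print(u,c['color'][152:163:5,u].max(1), (( onplane(c,[[u,157]],.1)-PC)@RP).round(4)[0])
m=near&(h>.12)&(abs(y-.076)<.04);s=Q[m];print('clamp',s[::10].round(3).tolist())
E
```

```text
rect ((5.933642387390137e-05, -0.0031688809394836426), (0.3408103883266449, 0.1387225091457367), 89.99797058105469) deck z 0.05147227938128774
key 1031 [[0.0034, -0.1383, 0.1108], [0.0189, -0.1157, 0.1176], [0.0358, -0.092, 0.127]]
block [[-0.019, -0.1383, 0.1022], [0.059, -0.0902, 0.1107]]
plunger [[0.0289, -0.0046, 0.1032], [0.0274, -0.0045, 0.1044], [0.0262, -0.0045, 0.1045], [0.0131, -0.0045, 0.102], [0.0119, -0.0045, 0.1018], [0.0235, -0.0044, 0.1056], [0.0141, -0.0044, 0.103], [0.0246, -0.0044, 0.1065], [0.0106, -0.0044, 0.1025], [0.0187, -0.0044, 0.1053], [0.0163, -0.0044, 0.1047], [0.0221, -0.0044, 0.1067], [0.0197, -0.0044, 0.1061], [0.0208, -0.0044, 0.1069]]
305 [ 96  79 164] [ 0.0196 -0.007   0.1   ]
306 [150 131 149] [ 0.0196 -0.0058  0.1   ]
307 [206 187 135] [ 0.0196 -0.0046  0.1   ]
308 [177 160 129] [ 0.0196 -0.0033  0.1   ]
309 [ 89  95 124] [ 0.0196 -0.0021  0.1   ]
310 [107 126 170] [ 0.0196 -0.0009  0.1   ]
311 [150 166 167] [0.0196 0.0004 0.1   ]
clamp [[0.016, 0.063, 0.167], [0.014, 0.071, 0.18], [0.014, 0.081, 0.178], [0.015, 0.069, 0.179], [0.014, 0.079, 0.18], [0.015, 0.067, 0.181], [0.015, 0.077, 0.18], [0.016, 0.066, 0.18], [0.016, 0.076, 0.181], [0.02, 0.068, 0.166], [0.021, 0.079, 0.165], [0.022, 0.072, 0.162], [0.024, 0.065, 0.16], [0.024, 0.076, 0.16], [0.025, 0.069, 0.158], [0.025, 0.08, 0.159], [0.027, 0.073, 0.157], [0.028, 0.066, 0.155], [0.029, 0.077, 0.153], [0.03, 0.07, 0.153], [0.033, 0.065, 0.146], [0.032, 0.075, 0.15], [0.034, 0.069, 0.146], [0.033, 0.08, 0.148], [0.035, 0.074, 0.144], [0.036, 0.068, 0.144], [0.037, 0.079, 0.143], [0.039, 0.073, 0.14], [0.04, 0.067, 0.138], [0.04, 0.078, 0.138], [0.042, 0.072, 0.134], [0.044, 0.065, 0.132], [0.044, 0.077, 0.133], [0.046, 0.071, 0.13], [0.048, 0.065, 0.128], [0.048, 0.077, 0.127], [0.05, 0.073, 0.124], [0.052, 0.069, 0.122], [0.053, 0.079, 0.12]]
```

```bash
sed -i 's/^PC=.*//; s/PSI=-0.1073; PC=.*/PSI=-0.1073; PC=np.array([.5538-.0003,.0316-.0032,0])/' h.py; python3 - <<'E'
from h import *
print(PC); where(); go([.048,.076,.20])
E
```

```text
[0.5535 0.0284 0.    ]
2.15 tip pump [0.0319 0.0094 0.3304] F pump [-0.27 -0.31  0.21] -0.0007719423073178663 [-0.54  0.22  0.5   1.42 -0.11  1.52  1.41]
d [-0.0162  0.0665  0.1304] turn [ 0.0006 -0.0001  0.0013] world [0.6094 0.0988 0.211 ]
```

Converted, 0.13 m is 0.1733, 0.0665 m is 0.0887.

Emit:
move_arm(
  plan=[
    {"delta_pos":[-0.0213,0.0533,0.04],"turn":[0,0,0],"fingers":1},
    {"delta_pos":[-0.0213,0.0887,0.1067],"turn":[0,0,0],"fingers":1},
    {"delta_pos":[-0.0213,0.0887,0.1733],"turn":[0,0,0],"fingers":1},
    {"delta_pos":[-0.0213,0.0887,0.1733],"turn":[0,0,0],"fingers":1},
    {"delta_pos":[-0.0213,0.0887,0.1733],"turn":[0,0,0],"fingers":1},
  ],
)

```text
clock: 2.78
position: [0.6106, 0.0975, 0.2138]
ee_rot: [0.054, 0.999, 0.0, 0.001]
ft_force: [-0.1, -0.1, 0.1]
grip_width: -0.001
grasp_force: 0.0
```

```bash
python3 - <<'E'
from h import *
where(); go([.044,.076,.158]); go([.007,.076,.112])
E
```

```text
2.775 tip pump [0.0493 0.0748 0.2028] F pump [-0.09 -0.08  0.09] -0.0012502369857496736 [-0.59  0.35  0.45  1.54 -0.16  1.28  1.35]
d [0.0054 0.0012 0.0448] turn [ 0.001   0.0025 -0.0008] world [0.6054 0.0993 0.169 ]
d [0.0426 0.0011 0.0907] turn [ 0.001   0.0025 -0.0008] world [0.5686 0.1032 0.123 ]
```

Converted, 0.088 m is 0.1173, 0.064 m is 0.0853.

Emit:
move_arm(
  plan=[
    {"delta_pos":[0.0053,0,0.0333],"turn":[0,0,0],"fingers":1},
    {"delta_pos":[0.0053,0,0.056],"turn":[0,0,0],"fingers":1},
    {"delta_pos":[0.016,0,0.064],"turn":[0,0,0],"fingers":1},
    {"delta_pos":[0.026,0,0.0707],"turn":[0,0,0],"fingers":1},
    {"delta_pos":[0.0333,0,0.078],"turn":[0,0,0],"fingers":1},
    {"delta_pos":[0.04,0,0.0853],"turn":[0,0,0],"fingers":1},
    {"delta_pos":[0.0453,0,0.0947],"turn":[0,0,0],"fingers":1},
    {"delta_pos":[0.0493,0,0.1027],"turn":[0,0,0],"fingers":1},
    {"delta_pos":[0.0527,0,0.1107],"turn":[0,0,0],"fingers":1},
    {"delta_pos":[0.054,0,0.1173],"turn":[0,0,0],"fingers":1},
    {"delta_pos":[0.054,0,0.1173],"turn":[0,0,0],"fingers":1},
  ],
)

```text
clock: 4.15
position: [0.5692, 0.1018, 0.1228]
ee_rot: [0.054, 0.999, -0.0, -0.0]
ft_force: [-0.6, 0.2, -0.8]
grip_width: -0.0
grasp_force: 0.0
```

```bash
python3 - <<'E'
from h import *
where()
E
```

```text
4.15 tip pump [0.0078 0.0746 0.1118] F pump [-0.66  0.12 -0.76] -0.00010912670888571438 [-0.61  0.34  0.43  1.75 -0.16  1.08  1.33]
```

Converted, 0.005 m is 0.0067, 0.004 m is 0.0053.

Emit:
move_arm(
  plan=[
    {"delta_pos":[0,0,0.0027],"turn":[0,0,0],"fingers":1},
    {"delta_pos":[0,0,0.0053],"turn":[0,0,0],"fingers":1},
    {"delta_pos":[0,0,0.0067],"turn":[0,0,0],"fingers":1},
    {"delta_pos":[0,0,0.0067],"turn":[0,0,0],"fingers":1},
  ],
)

```text
clock: 4.65
position: [0.5696, 0.1019, 0.1191]
ee_rot: [0.054, 0.999, 0.0, 0.0]
ft_force: [-3.7, -0.5, 9.4]
grip_width: -0.001
grasp_force: 4.5
```

```bash
python3 - <<'E'
from h import *
where()
E
```

```text
4.65 tip pump [0.0081 0.0748 0.1081] F pump [-3.64 -0.86  9.36] -0.0014671220504260556 [-0.61  0.35  0.43  1.75 -0.16  1.08  1.33]
```

Converted, -0.187 m is -0.2493, -0.14 m is -0.1867.

Emit:
move_arm(
  plan=[
    {"delta_pos":[0,0,0.002],"turn":[0,0,0],"fingers":1},
    {"delta_pos":[0,0,0.002],"turn":[0,0,0],"fingers":1},
    {"delta_pos":[0,0,-0.0267],"turn":[0,0,0],"fingers":1},
    {"delta_pos":[0,-0.0533,-0.08],"turn":[0,0,0],"fingers":1},
    {"delta_pos":[-0.008,-0.12,-0.0933],"turn":[0,0,0],"fingers":1},
    {"delta_pos":[-0.016,-0.1867,-0.0933],"turn":[0,0,0],"fingers":1},
    {"delta_pos":[-0.016,-0.2493,-0.0933],"turn":[0,0,0],"fingers":1},
    {"delta_pos":[-0.016,-0.2493,-0.0933],"turn":[0,0,0],"fingers":1},
    {"delta_pos":[-0.016,-0.2493,-0.0933],"turn":[0,0,0],"fingers":1},
  ],
)

```text
clock: 5.78
position: [0.5614, -0.0848, 0.1882]
ee_rot: [0.054, 0.999, 0.0, -0.0]
ft_force: [0.1, 0.5, -0.4]
grip_width: -0.002
grasp_force: 0.0
```

```bash
python3 - <<'E'
from h import *
where(); go([.0195,-.112,.12])
c=snap('wrist'); cv2.imwrite('pics/w2.png',c['color'][:,:,::-1])
c=wristfix(c); Q,z=cloud(c); x,y,h=Q[...,0],Q[...,1],Q[...,2]; near=(z>0)
for n,s in (('wrist',Q[near&(h>.1)&(abs(y-.076)<.009)&(abs(x)<.07)]),):
    print(n,len(s),s[::max(1,len(s)//12)].round(3).tolist())
v=c['color'].max(2); rows=np.arange(400)[:,None]+0*x
m=near&(v<45)&(h>.108)&(h<.13)&(y<-.06)&(abs(x-.02)<.02); print('key',m.sum(),np.percentile(Q[m],[2,50,98],axis=0).round(4).tolist())
m=near&(h>.08)&(h<.111)&(abs(x-.015)<.015)&(y<.03)&(y>-.04); s=Q[m]; print('plate',np.percentile(s[:,1],[0,1,3]),len(s))
d=near&(abs(h-.05)<.006)&(abs(x)<.09)&(abs(y)<.185); print(np.percentile(Q[d],[.2,99.8],axis=0))
m=near&(h>.1)&(h<.111)&(y<-.05)&(y>-.16)&(abs(x-.02)<.06);print('block',np.percentile(Q[m],[2,98],axis=0).round(4).tolist())
E
```

```text
5.775 tip pump [ 0.0199 -0.1117  0.1772] F pump [ 0.08  0.49 -0.41] -0.0022896068186899284 [-0.39  0.26  0.55  1.72 -0.14  1.21  1.65]
d [ 0.0004 -0.0004  0.0572] turn [ 0.0005 -0.0001 -0.0004] world [ 0.5609 -0.085   0.131 ]
wrist 2635 [[-0.032, 0.068, 0.112], [-0.025, 0.074, 0.112], [-0.018, 0.077, 0.109], [-0.012, 0.081, 0.11], [-0.004, 0.068, 0.109], [0.003, 0.079, 0.108], [0.011, 0.068, 0.107], [0.017, 0.078, 0.108], [0.024, 0.079, 0.11], [0.032, 0.075, 0.11], [0.041, 0.078, 0.109], [0.05, 0.079, 0.109], [0.061, 0.084, 0.105]]
key 2698 [[0.0035, -0.1354, 0.1112], [0.0174, -0.1132, 0.1175], [0.0355, -0.0899, 0.1269]]
plate [-0.00344797 -0.00315011 -0.00295928] 1420
[[-0.06912825 -0.16848924  0.04537541]
 [ 0.06774839  0.16700589  0.05531256]]
block [[-0.0194, -0.1361, 0.103], [0.0541, -0.0886, 0.1106]]
```

View pics/w2.png

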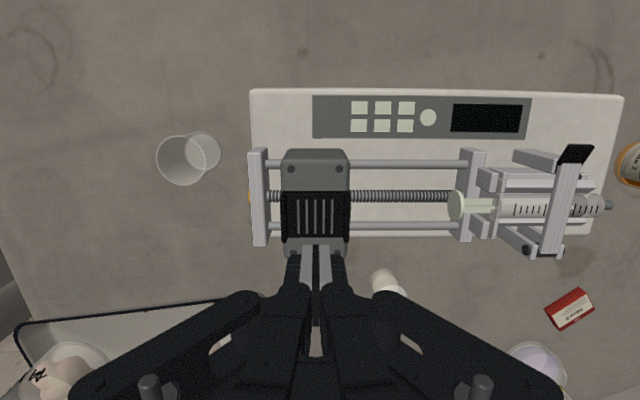

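Converted, 0.0675 m is 0.09, 0.066 m is 0.088.

Emit:
move_arm(
  plan=[
    {"delta_pos":[0,-0.0013,0.0533],"turn":[0,0,0],"fingers":1},
    {"delta_pos":[0,-0.0013,0.0733],"turn":[0,0,0],"fingers":1},
    {"delta_pos":[0,-0.0013,0.08],"turn":[0,0,0],"fingers":1},
    {"delta_pos":[0,-0.0013,0.084],"turn":[0,0,0],"fingers":1},
    {"delta_pos":[0,-0.0013,0.088],"turn":[0,0,0],"fingers":1},
    {"delta_pos":[0,-0.0013,0.09],"turn":[0,0,0],"fingers":1},
    {"delta_pos":[0,-0.0013,0.09],"turn":[0,0,0],"fingers":1},
  ],
)

```text
clock: 6.7
position: [0.5617, -0.0862, 0.1213]
ee_rot: [0.054, 0.999, 0.0, 0.001]
ft_force: [-1.1, 1.0, 5.5]
grip_width: -0.003
grasp_force: 2.5
```

```bash
python3 - <<'E'
from h import *
where()
E
```

```text
6.7 tip pump [ 0.0204 -0.1131  0.1103] F pump [-1.2   0.86  5.45] -0.0025403000152325384 [-0.37  0.33  0.53  1.78 -0.19  1.07  1.69]
```

Converted, 0.03 m is 0.04, 0.029 m is 0.0387.

Emit:
move_arm(
  plan=[
    {"delta_pos":[0,0.0027,0.0011],"turn":[0,0,0],"fingers":1},
    {"delta_pos":[0,0.0067,0.0011],"turn":[0,0,0],"fingers":1},
    {"delta_pos":[0,0.012,0.0011],"turn":[0,0,0],"fingers":1},
    {"delta_pos":[0,0.0173,0.0011],"turn":[0,0,0],"fingers":1},
    {"delta_pos":[0,0.0227,0.0011],"turn":[0,0,0],"fingers":1},
    {"delta_pos":[0,0.028,0.0011],"turn":[0,0,0],"fingers":1},
    {"delta_pos":[0,0.0333,0.0011],"turn":[0,0,0],"fingers":1},
    {"delta_pos":[0,0.0387,0.0011],"turn":[0,0,0],"fingers":1},
    {"delta_pos":[0,0.04,0.0011],"turn":[0,0,0],"fingers":1},
  ],
)

```text
clock: 7.82
position: [0.5648, -0.0569, 0.1205]
ee_rot: [0.054, 0.999, -0.0, 0.001]
ft_force: [-1.4, -1.1, 6.0]
grip_width: -0.0
grasp_force: 2.6
```

```bash
cat > gap.py <<'E'
from h import *
import sys
where()
c=snap('wrist'); cv2.imwrite(f'pics/{sys.argv[1]}.png',c['color'][:,:,::-1])
c=wristfix(c); Q,z=cloud(c); x,y,h=Q[...,0],Q[...,1],Q[...,2]; near=(z>0)
m=near&(abs(h-.1075)<.004)&(abs(x+.008)<.01)&(y<.0)&(y>-.15)
print('block',m.sum(),np.percentile(Q[m][:,1],[1,2,50,98,99]).round(4))
m=near&(h>.085)&(h<.1065)&(abs(x-.015)<.015)&(y<.03)&(y>-.02); s=Q[m]; print('plate',np.percentile(s[:,1],[0,1,3,10]).round(4),len(s))
E
python3 gap.py w3
```

```text
7.825 tip pump [ 0.0204 -0.0836  0.1095] F pump [-1.24 -1.24  6.  ] -0.00017328365288450702 [-0.42  0.33  0.52  1.79 -0.18  1.07  1.63]
block 3758 [-0.1074 -0.1069 -0.0833 -0.0598 -0.0592]
plate [-0.0037 -0.0029 -0.0027 -0.0025] 2513
```

View pics/w3.png

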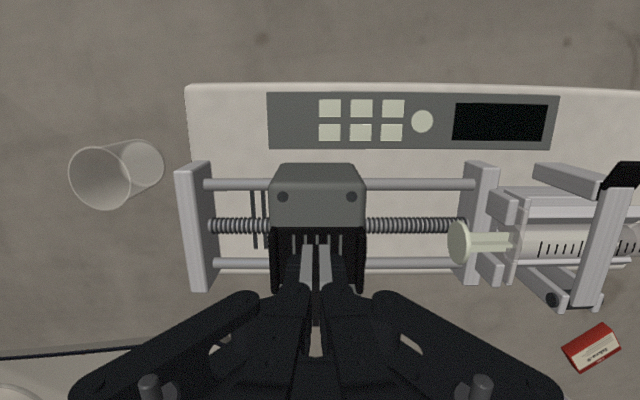

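The view shows the block following the fingertip: its front edge is at pixel x≈365 and the thumb plate at (458,242), so about 54 mm remain.

Converted, 0.047 m is 0.0627, 0.045 m is 0.06.

Emit:
move_arm(
  plan=[
    {"delta_pos":[0,0.0053,0.0003],"turn":[0,0,0],"fingers":1},
    {"delta_pos":[0,0.012,0.0003],"turn":[0,0,0],"fingers":1},
    {"delta_pos":[0,0.0187,0.0003],"turn":[0,0,0],"fingers":1},
    {"delta_pos":[0,0.0253,0.0003],"turn":[0,0,0],"fingers":1},
    {"delta_pos":[0,0.032,0.0003],"turn":[0,0,0],"fingers":1},
    {"delta_pos":[0,0.0387,0.0003],"turn":[0,0,0],"fingers":1},
    {"delta_pos":[0,0.0453,0.0003],"turn":[0,0,0],"fingers":1},
    {"delta_pos":[0,0.0507,0.0003],"turn":[0,0,0],"fingers":1},
    {"delta_pos":[0,0.056,0.0003],"turn":[0,0,0],"fingers":1},
    {"delta_pos":[0,0.06,0.0003],"turn":[0,0,0],"fingers":1},
    {"delta_pos":[0,0.0627,0.0003],"turn":[0,0,0],"fingers":1},
    {"delta_pos":[0,0.0627,0.0003],"turn":[0,0,0],"fingers":1},
  ],
)

```text
clock: 9.38
position: [0.5699, -0.01, 0.1203]
ee_rot: [0.054, 0.999, -0.0, 0.0]
ft_force: [-0.7, 0.1, 5.1]
grip_width: 0.0
grasp_force: 2.7
```

```bash
python3 gap.py w4; python3 - <<'E'
import cv2
a=cv2.imread('pics/w4.png')[140:310,270:500]; cv2.imwrite('pics/w4c.png',cv2.resize(a,None,fx=3.4,fy=3.4,interpolation=cv2.INTER_CUBIC))
E
```

```text
9.375 tip pump [ 0.0204 -0.0364  0.1093] F pump [-0.73  0.07  5.12] 0.0001937917065056441 [-0.48  0.33  0.5   1.78 -0.18  1.07  1.54]
block 3771 [-0.0603 -0.0596 -0.0361 -0.0126 -0.0121]
plate [-0.0118 -0.0027 -0.0023 -0.0021] 2111
```

View pics/w4c.png

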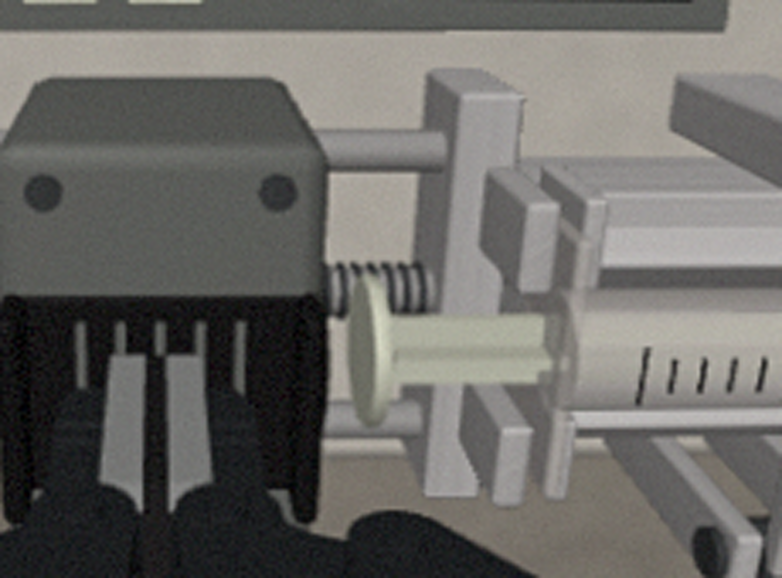

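The crop shows the block's front edge at crop x≈328 and the thumb plate's face at about 348–375; the depths put the pad about 7 mm short of the plate. I'll creep up the rest of the way.

Converted, 0.0065 m is 0.0087, 0.006 m is 0.008.

Emit:
move_arm(
  plan=[
    {"delta_pos":[0,0.002,0],"turn":[0,0,0],"fingers":1},
    {"delta_pos":[0,0.004,0],"turn":[0,0,0],"fingers":1},
    {"delta_pos":[0,0.0053,0],"turn":[0,0,0],"fingers":1},
    {"delta_pos":[0,0.0067,0],"turn":[0,0,0],"fingers":1},
    {"delta_pos":[0,0.008,0],"turn":[0,0,0],"fingers":1},
    {"delta_pos":[0,0.0087,0],"turn":[0,0,0],"fingers":1},
    {"delta_pos":[0,0.0087,0],"turn":[0,0,0],"fingers":1},
  ],
)

```text
clock: 10.3
position: [0.5705, -0.0038, 0.1203]
ee_rot: [0.054, 0.999, -0.0, 0.0]
ft_force: [-1.2, -0.5, 5.1]
grip_width: 0.001
grasp_force: 2.7
```

```bash
python3 gap.py w5; python3 - <<'E'
import cv2
a=cv2.imread('pics/w5.png')[190:280,320:440]; cv2.imwrite('pics/w5c.png',cv2.resize(a,None,fx=6,fy=6,interpolation=cv2.INTER_CUBIC))
E
```

```text
10.3 tip pump [ 0.0204 -0.0302  0.1093] F pump [-1.19 -0.59  5.1 ] 0.0013375707804745634 [-0.49  0.33  0.49  1.78 -0.18  1.07  1.53]
block 3774 [-0.0542 -0.0535 -0.03   -0.0066 -0.0059]
plate [-0.0055 -0.0035 -0.0022 -0.001 ] 1917
```

View pics/w5c.png

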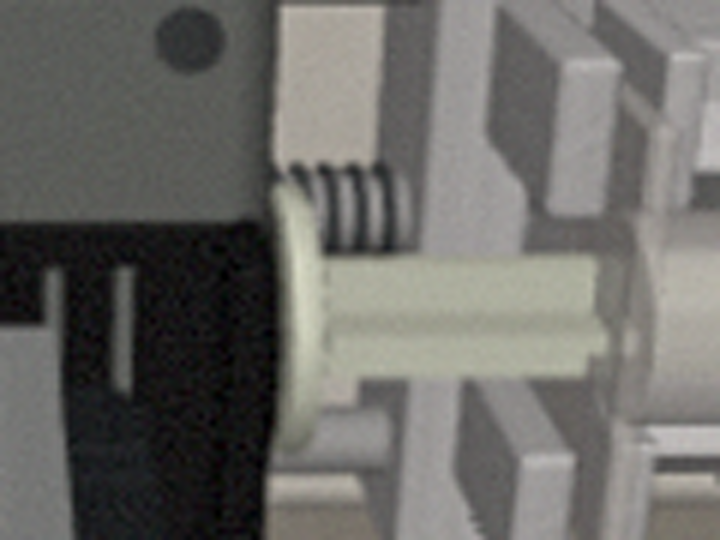

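```bash
python3 - <<'E'
from h import *
c=wristfix(load('wrist'))
f=lambda u,v,z:((onplane(c,[[u,v]],z)-PC)@RP)[0].round(4)
print('plate back rim',f(320+321/6,190+310/6,.1037)); print('block front edge',f(320+277/6,190+120/6,.107), f(320+277/6,190+200/6,.107))
print('plate top front', f(320+283/6,190+185/6,.1))
im=c['color'].astype(int); print(im[241,362:378].tolist())
E
```

```text
plate back rim [0.0149 0.0005 0.1037]
block front edge [-0.0045 -0.005   0.107 ] [ 0.0028 -0.0046  0.107 ]
plate top front [ 0.0042 -0.0029  0.1   ]
[[21, 23, 22], [19, 25, 16], [13, 13, 20], [13, 6, 14], [52, 51, 49], [94, 93, 83], [135, 136, 123], [187, 190, 171], [210, 208, 191], [202, 204, 185], [193, 195, 176], [178, 179, 162], [161, 161, 146], [169, 171, 154], [169, 169, 153], [172, 172, 158]]
```

Converted, 0.0009 m is 0.0012, 0.0005 m is 0.0007.

Emit:
move_arm(
  plan=[
    {"delta_pos":[0,0.0007,0],"turn":[0,0,0],"fingers":1},
    {"delta_pos":[0,0.0012,0],"turn":[0,0,0],"fingers":1},
    {"delta_pos":[0,0.0012,0],"turn":[0,0,0],"fingers":1},
    {"delta_pos":[0,0.0012,0],"turn":[0,0,0],"fingers":1},
  ],
)

```text
clock: 10.85
position: [0.5706, -0.003, 0.1203]
ee_rot: [0.054, 0.999, -0.0, 0.0]
ft_force: [-0.0, -0.4, 5.0]
grip_width: 0.001
grasp_force: 2.7
```

```bash
python3 gap.py w6
```

```text
10.85 tip pump [ 0.0204 -0.0294  0.1093] F pump [ 0.03 -0.38  5.04] 0.000511581989031635 [-0.49  0.33  0.49  1.78 -0.18  1.07  1.53]
block 3759 [-0.0533 -0.0526 -0.0291 -0.0057 -0.005 ]
plate [-0.0047 -0.0026 -0.0019 -0.0002] 1859
```

Near contact, with no clear push on the plunger. Now I'll lift straight up to release the key and check.

Converted, -0.07 m is -0.0933, -0.03 m is -0.04.

Emit:
move_arm(
  plan=[
    {"delta_pos":[0,0,-0.004],"turn":[0,0,0],"fingers":1},
    {"delta_pos":[0,0,-0.0093],"turn":[0,0,0],"fingers":1},
    {"delta_pos":[0,0,-0.016],"turn":[0,0,0],"fingers":1},
    {"delta_pos":[0,0,-0.04],"turn":[0,0,0],"fingers":1},
    {"delta_pos":[0,0,-0.08],"turn":[0,0,0],"fingers":1},
    {"delta_pos":[-0.04,0,-0.0933],"turn":[0,0,0],"fingers":1},
    {"delta_pos":[-0.04,0,-0.0933],"turn":[0,0,0],"fingers":1},
    {"delta_pos":[-0.04,0,-0.0933],"turn":[0,0,0],"fingers":1},
  ],
)

```text
clock: 11.9
position: [0.5996, -0.0056, 0.1898]
ee_rot: [0.054, 0.999, -0.0, -0.0]
ft_force: [-0.1, -1.4, -1.5]
grip_width: -0.002
grasp_force: 0.0
```

```bash
python3 gap.py w7; python3 - <<'E'
from h import *
c=wristfix(load('wrist')); Q,z=cloud(c); x,y,h=Q[...,0],Q[...,1],Q[...,2]
v=c['color'].max(2); m=(z>0)&(v<60)&(abs(x-.018)<.012)&(abs(y+.029)<.015)&(h>.1)&(h<.13); print('key floor z',m.sum(),np.percentile(h[m],[10,50,90]))
m=(z>0)&(v<60)&(abs(x-.019)<.02)&(abs(y+.029)<.03)&(h>.1)&(h<.135); print('lips z',np.percentile(h[m],[95,98]))
m=(z>0)&(abs(y-.076)<.007)&(h>.1)&(abs(x-.01)<.025); print('clamp',np.polyfit(x[m],h[m],1))
a=c['color'][130:280,270:470,::-1]; cv2.imwrite('pics/w7c.png',cv2.resize(a,None,fx=4,fy=4,interpolation=cv2.INTER_CUBIC))
E
```

```text
11.9 tip pump [ 0.0495 -0.0289  0.1788] F pump [ 0.03 -1.45 -1.5 ] -0.002013763507202621 [-0.48  0.33  0.51  1.63 -0.17  1.23  1.53]
block 2072 [-0.0533 -0.0527 -0.029  -0.0052 -0.0046]
plate [-0.0043 -0.0023 -0.0016  0.0001] 1044
key floor z 1148 [0.11651367 0.11732614 0.11813532]
lips z [0.12639909 0.12687293]
clamp [1.94767193e-05 1.09143019e-01]
```

View pics/w7c.png

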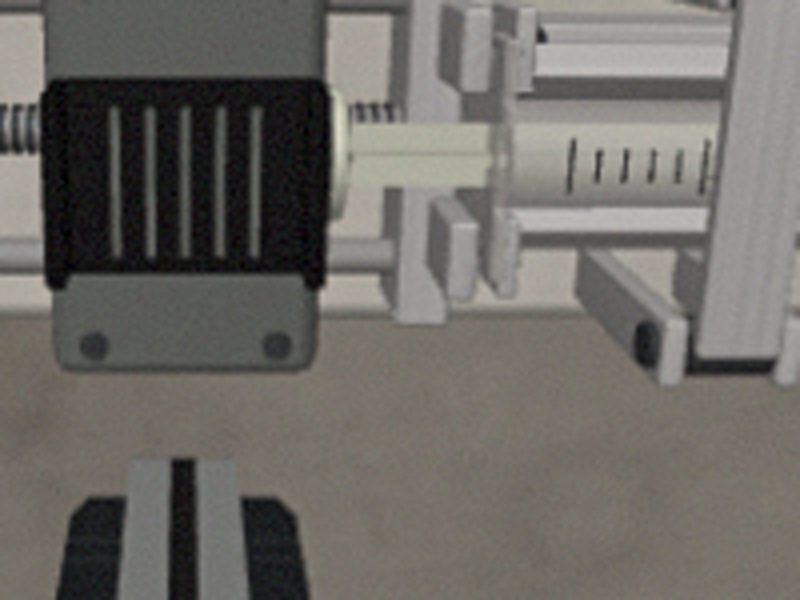

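The crop shows the key up with both lips proud, the plate's rim at crop (340,150) against the block, and the clamp level. One numeric check of the gap before I hand in.

```bash
python3 - <<'E'
from h import *
c=wristfix(load('wrist'))
f=lambda u,v,z:((onplane(c,[[u,v]],z)-PC)@RP)[0].round(4)
print('back rim',f(270+349/4,130+150/4,.1037),'block front',f(270+318/4,130+330/4,.107),f(270+327/4,130+40/4,.107))
print(c['color'][167,346:364].max(1))
E
```

```text
back rim [0.0178 0.0011 0.1037] block front [ 0.0515 -0.0039  0.107 ] [-0.0024 -0.004   0.107 ]
[ 12  23  17  25  21   7  55 136 204 197 174 157 162 170 169 169 169 164]
```

```bash
python3 -c "
from workcell import hand_in
print(hand_in())"
```

```text
the job is handed in; nothing more can be done
None
```

The job is handed in at about 12 s: the clamp is closed, the pusher pad is about 0.5 mm from the thumb plate by my camera estimate, the key is up, and I saw no sign that the plunger or syringe moved; I did not re-measure the bottles or beaker, and the hand-in gave no verdict.

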